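# Raking-light check of a block-lifted find

### The job

Clear the place in front of the soil block by nesting the three mixing cups: the middle one into the largest and the smallest into the middle one, each seated down on the floor of the next, without dropping them, with the stack upright on the table. Then draw the inspection lamp out of its sloping holder, turn it level and hold it in the air at the height of the green bronze stud on top of the soil block, with its lens pointing straight at the stud from about 10 cm away; finish while still holding it there, touching nothing else with it. Do not knock the soil block or its tray, and leave the bottle, the tape roll and the jar alone.

Things in the scene. Friction and masses are not known exactly. Their poses are not given: they have to be found in the camera images.
- cup_large: Straight round white enamel cup, blue rim, open top, loose, upright: outside diameter 76 mm, height 64 mm, wall 4 mm, inner floor 24 mm above its underside; 160 g. Origin: centre of its underside; z up its axis. Inner diameter 68 mm.
- cup_middle: Straight round white enamel cup, blue rim, open top, loose, upright: outside diameter 54 mm, height 62 mm, wall 4 mm, inner floor 24 mm above its underside; 100 g. Origin: centre of its underside; z up its axis. Inner diameter 46 mm. Seated in the largest cup its rim stands 22 mm above that cup's rim, so hold it by the top 20 mm. It and the smallest cup may swap places.
- cup_small: Straight round white enamel cup, blue rim, open top, loose, upright: outside diameter 36 mm, height 60 mm, wall 4 mm, inner floor 24 mm above its underside; 60 g. Origin: centre of its underside; z up its axis. Seated in the middle cup its rim stands 22 mm above that cup's rim.
- lamp: Inspection lamp, loose: black barrel 26 mm diameter, yellow head 32 mm diameter from x = +55 to the lens at x = +85 mm; tail at x = -85; about 120 g. Origin: on the axis at mid-length; x along the axis to the lens. Starts tail down in the holder, x 55 deg above level, lowest 70 mm in the socket; pinch the free barrel (x = -15 to +55 mm) from both sides, draw it out along its axis.
- lamp_lens (a point): Centre of the lamp's lens face, on its axis, 86 mm from the lamp's origin.
- holder: Grey and black desk holder, fixed: base plate 120 x 90 x 12 mm, sloping square socket (outside 40 mm, inside 32 mm, 70 mm deep) whose axis rises at 55 deg above level towards the holder's +x. Origin: on the table under the base, 5 mm in +x from its centre; z up.
- socket_bottom (a point): Point at the bottom of the holder's socket, on the seated lamp's axis: the lamp's tail end rests here, so the lamp's origin is 85 mm from it while seated.
- find: White enamel tray with blue rim, 240 x 180 mm, 22 mm high, fixed, holding a brown soil block about 110 x 90 mm, 100 mm high, with a bronze stud on top that reaches 127 mm above the table. Origin: centre of the tray's underside; x along the tray's long side, z up.
- stud (a point): Centre of the green domed head (32 mm diameter, 15 mm high) of the bronze stud on top of the soil block, 118 mm above the table: the lamp must point at it. It may be lit from any side.
- bottle: White bottle with blue label and cap, 56 mm diameter, 160 mm high, loose; leave alone. Origin: centre of its underside, z up.
- tape: Yellow tape roll lying flat, 90 mm diameter, 24 mm high, loose; leave alone. Origin: centre of its underside, z up.
- jar: Small amber jar with white cap, 50 mm diameter, 55 mm high, loose; leave alone. Origin: centre of its underside, z up.

How it is judged:
By the outcome, as a careful person would: the job done as asked, in the order asked, and still so for the second after the job is handed in, while the arm keeps its last pose, push and grip.
It also fails if it takes over 67 s, if anything falls off the work surface, if the arm or the gripper's body presses on something with over 40 N, if the wrist force passes 120 N, or if a joint passes its speed limit or range.

### The arm

A 7-joint arm with a two-finger parallel gripper is mounted at the origin on the work surface. World frame = base frame: x ahead of the robot, y to its left, z up, the work surface at z = 0. Lengths are in m, angles in rad, forces in N, time in s.
With the tool pointing down it reaches from about 0.425 to 0.875 m from the base axis. Payload 4.7 kg.
Tool frame: the origin (TCP) lies midway between the tips of the shut fingers; the grasp point (between the pads) lies 19 mm behind it; z points along the fingers, y is the line along which they close (so a half turn about z gives the same grasp; the last joint's range is limited). The gripper opens to 87 mm and grips with 3 to 60 N. Pads are 19 mm wide; open, the fingers measure 117 mm over their backs; the gripper's body (75 mm by 190 mm) begins 51 mm behind the grasp point.
Start: joints at [-1.136, 0.321, -0.07, 1.45, 0.023, 1.371, -0.057], TCP at [0.266, 0.593, 0.196] pointing down, gripper open.
Joint ranges: [-2.86, 2.86], [-0.3, 2.09], [-1.38, 1.24], [0.06, 2.45], [-1.56, 4.7], [0.09, 2.05], [-2.69, 2.69]. Speed limits (rad/s): [2.57, 2.57, 3.14, 3.14, 3.14, 3.14, 3.14].

### API

Orientations are given as a rotation vector (axis times angle).
In Python, from bench import ctrl gives the robot as it stands. The module is installed in compiled form; this text tells all that it offers.
- The arm moves only by the shell command python3 -m handwheel 'ROWS' [FORCE]. ROWS is JSON, a list of rows, each a list of 7 numbers: the finger opening in m, from 0 to 0.087, then the shift along the tool's x, y, z in m, then the turn, a rotation vector about the tool's x, y, z in degrees. A call has 1 to 12 rows; each row shifts and turns the commanded pose from where the row before left it, along the tool's axes as they then stand; what a row does not reach is not made up. A row lasts 1/8 s, in which the tool goes at most 62.5 mm and 10.7 degrees, less where a joint would pass 70% of its speed; a pose out of reach is approached as far as the arm can. A call is refused whole if a number of a shift passes 0.0625 or a number of a turn 10.7, either way. A call with a gripper value outside its range is refused whole. The fingers move at their own pace and stop on an object; FORCE is the grip in N (left out, the last holds). Time passes only in rows, so rows that do not move let the fingers close. It gives the time, the measured TCP pose, the force, the opening and the grip force at its end, in the units of the state.
- ctrl.get_state(): the state, without advancing time (a new reading comes with each control period).
- ctrl.get_image(name): name is "scene" or "top"; returns (picture, depth): 384x512x3 uint8, blue, green, red; 384x512 float32, m along the optical axis (not along the pixel's ray), 0 where there is no reading.
- ctrl.camera_info(name): a dict with "intrinsics" (3x3 intrinsics, pixels), "R" (3x3) and "t" (3): a world point X has camera coordinates R X + t. Camera axes: x right, y down, z forward; pixel columns grow to the right and rows downward; lengths in m; the calibration is good to about 2 mm. A picture is of the moment at which its call begins. camera_info takes no time and is no camera call.
- ctrl.close_job(): hands the job in; it is judged then, once.
The state is a dict: "time": time; "joint_positions": joint angles; "qd": joint speeds; "joint_torque": joint torques, N m; "position": TCP position; "tool_rot": TCP orientation; "ft_force": force on the tool from outside, world axes, zero at the start; "torque": the same for the moment, N m; "grip_width": opening from 0.0 (shut) to 1.0 (fully open); "grip_force": force on a finger pad.
Only numpy, scipy, OpenCV 4.12 (cv2) and the standard library are available. Lean on these libraries where they do the work, as an engineer would, in place of code of your own. Each camera call takes 0.05 s, during which the arm holds its last target. There are 200 camera calls.

## Working session

There is one attempt and no reset: what is moved stays moved. The work goes in short steps, Python scripts to look and compute and a shell command to move; the robot and the scene stay as the last step left them, time stands still between calls to the robot, and variables do not carry over. Pictures are saved under pics/ and viewed, at most 10 in all, crops included, and the job is handed in when it is done.

```bash
mkdir -p pics
cat > h.py <<'E'
import numpy as np, cv2
from bench import ctrl
from scipy.spatial.transform import Rotation as Ro
def pts(name,save=None):
    im,d=ctrl.get_image(name); c=ctrl.camera_info(name)
    K=np.array(c["intrinsics"]);R=np.array(c["R"]);t=np.array(c["t"])
    v,u=np.mgrid[:384,:512]
    X=np.stack([(u-K[0,2])/K[0,0]*d,(v-K[1,2])/K[1,1]*d,d],-1)
    W=(X-t)@R
    W[d==0]=np.nan
    if save: cv2.imwrite(save,im)
    return im,W
E
python3 - <<'E'
from h import *
for n in("scene","top"):
    im,W=pts(n,f"pics/{n}0.png"); np.save(n+"0.npy",W)
    c=ctrl.camera_info(n);print(n,np.round(-np.array(c["R"]).T@np.array(c["t"]),3))
s=ctrl.get_state();print({k:np.round(v,3) for k,v in s.items()})
print(Ro.from_rotvec(s["tool_rot"]).as_matrix().round(3))
E
```

```text
scene [1.307 0.262 0.838]
top [ 0.525 -0.033  1.27 ]
{'time': np.float64(0.1), 'joint_positions': array([-1.136,  0.322, -0.07 ,  1.452,  0.023,  1.371, -0.057]), 'qd': array([ 0.   , -0.002, -0.001, -0.003,  0.   ,  0.   ,  0.   ]), 'joint_torque': array([-0.0000e+00, -4.9257e+01, -4.0600e-01, -3.1339e+01, -6.4000e-02,
        4.0000e-02,  0.0000e+00]), 'position': array([0.265, 0.593, 0.195]), 'tool_rot': array([-6.560e-01, -3.072e+00,  3.000e-03]), 'ft_force': array([ 0.384, -0.799,  0.012]), 'torque': array([-0.038,  0.018, -0.002]), 'grip_force': np.float64(0.0), 'grip_width': np.float64(0.999)}
[[-0.913  0.408 -0.001]
 [ 0.408  0.913 -0.002]
 [-0.    -0.002 -1.   ]]
```

View pics/scene0.png

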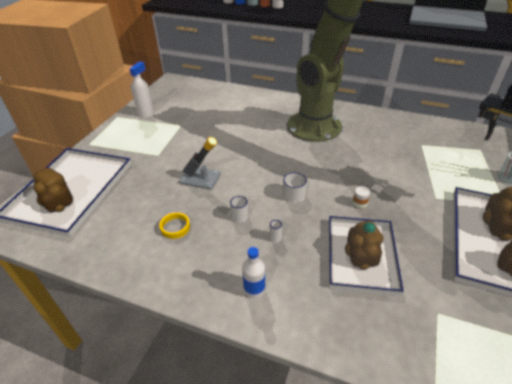

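View pics/top0.png

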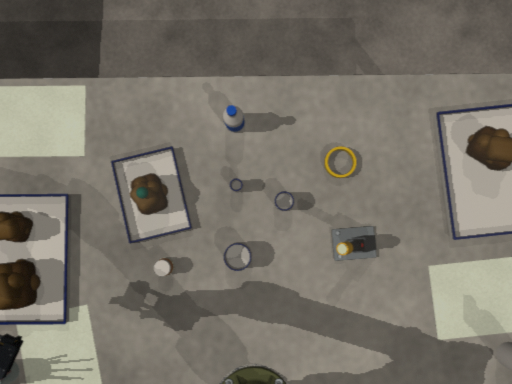

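The scene view shows the cups at (294,187), (239,208) and (276,231), with the stud at (369,228). In the top view the cups are large (237,256), middle (285,201) and small (236,185). The stud is at (142,192), and the holder and lamp are at about (355,243).

Run:
```python
from h import *
from scipy.optimize import least_squares
T=np.load("top0.npy");S=np.load("scene0.npy")
def near(W,c,r,z0,z1):
    m=(np.hypot(W[...,0]-c[0],W[...,1]-c[1])<r)&(W[...,2]>z0)&(W[...,2]<z1); return W[m]
for n,(u,v),r,h in [("L",(237,256),.034+.002,.064),("M",(285,201),.025,.062),("S",(236,185),.016,.06),("jar",(162,267),.025,.055),("bottle",(233,115),.028,.16),("tape",(341,162),.045,.024),("stud",(142,192),.016,.118)]:
    w=T[v-3:v+4,u-3:u+4].reshape(-1,3);c=np.nanmedian(w,0)
    print(n,c.round(3),end=' ')
    for W in(T,S):
        p=near(W,c,r+.025,h-.008,h+.012)
        if len(p)<4: print(len(p),end=' ');continue
        f=least_squares(lambda q:np.hypot(p[:,0]-q[0],p[:,1]-q[1])-r,c[:2],loss='soft_l1',f_scale=.003)
        print(len(p),"fit",f.x.round(4),"bbmid",((p.min(0)+p.max(0))/2).round(4),"ext",(p.max(0)-p.min(0)).round(3),"z",np.median(p[:,2]).round(3),end=' | ')
    print()
# lamp
c=np.nanmedian(T[240:246,352:358].reshape(-1,3),0);print("lamp",c)
for W in(T,S):
    p=near(W,c,.13,.03,.3);
    for z in np.arange(.03,.26,.015):
        q=p[(p[:,2]>=z)&(p[:,2]<z+.015)]
        if len(q)>2: print(round(z,3),len(q),q.mean(0).round(3),q.min(0).round(3),q.max(0).round(3))
    b=near(W,c,.13,.006,.018);b=b.astype(np.float32);print("base",len(b),cv2.minAreaRect(b[:,:2].copy()) if len(b)>3 else'')
for nm in("top","scene"):
    im=cv2.imread(f"pics/{nm}0.png"); x=(slice(190,290),slice(300,410)) if nm=="top" else (slice(125,195),slice(165,235))
    cv2.imwrite(f"pics/l_{nm}.png",cv2.resize(im[x],None,fx=5,fy=5,interpolation=cv2.INTER_CUBIC))
a=cv2.resize(cv2.imread("pics/l_top.png"),(440,400));b=cv2.resize(cv2.imread("pics/l_scene.png"),(350,400));cv2.imwrite("pics/l.png",np.hstack([a,b]))
```

```text
L [0.422 0.043 0.024] 138 fit [0.4243 0.0409] bbmid [0.424  0.0416 0.064 ] ext [0.074 0.074 0.014] z 0.064 | 130 fit [0.4257 0.0415] bbmid [0.4253 0.0414 0.0617] ext [0.078 0.074 0.011] z 0.062 | 
M [ 0.577 -0.095  0.023] 90 fit [ 0.5763 -0.0887] bbmid [ 0.5763 -0.0887  0.0625] ext [0.052 0.053 0.014] z 0.063 | 100 fit [ 0.5779 -0.0881] bbmid [ 0.5784 -0.088   0.0597] ext [0.053 0.053 0.011] z 0.06 | 
S [0.623 0.045 0.023] 56 fit [0.6222 0.044 ] bbmid [0.6232 0.045  0.0587] ext [0.034 0.033 0.012] z 0.06 | 73 fit [0.6241 0.0445] bbmid [0.6237 0.044  0.0578] ext [0.034 0.035 0.01 ] z 0.058 | 
jar [0.396 0.248 0.054] 211 fit [0.3832 0.2357] bbmid [0.3945 0.2496 0.0552] ext [0.042 0.042 0.016] z 0.054 | 131 fit [0.3887 0.2421] bbmid [0.3951 0.25   0.0524] ext [0.045 0.043 0.01 ] z 0.053 | 
bottle [0.797 0.044 0.134] 82 fit [0.8173 0.0247] bbmid [0.8071 0.0493 0.159 ] ext [0.026 0.024 0.013] z 0.16 | 94 fit [0.7888 0.0679] bbmid [0.808  0.0494 0.1565] ext [0.026 0.026 0.009] z 0.158 | 
tape [ 0.69 -0.26 -0.  ] 270 fit [ 0.6881 -0.2522] bbmid [ 0.6885 -0.2521  0.0227] ext [0.089 0.088 0.0
[... 1433 characters left out ...]
37 -0.326  0.06 ] [ 0.481 -0.271  0.075]
0.075 68 [ 0.469 -0.288  0.082] [ 0.438 -0.311  0.075] [ 0.48  -0.267  0.09 ]
0.09 51 [ 0.463 -0.284  0.096] [ 0.438 -0.304  0.09 ] [ 0.479 -0.259  0.105]
0.105 33 [ 0.463 -0.265  0.112] [ 0.453 -0.283  0.106] [ 0.469 -0.246  0.119]
0.12 34 [ 0.463 -0.254  0.127] [ 0.453 -0.273  0.121] [ 0.469 -0.233  0.135]
0.135 33 [ 0.464 -0.242  0.143] [ 0.453 -0.261  0.135] [ 0.47  -0.225  0.15 ]
0.15 53 [ 0.461 -0.229  0.159] [ 0.438 -0.252  0.151] [ 0.471 -0.213  0.165]
0.165 50 [ 0.455 -0.232  0.17 ] [ 0.437 -0.246  0.165] [ 0.469 -0.22   0.175]
base 454 ((0.4591732621192932, -0.2888789772987366), (0.09358874708414078, 0.12075812369585037), 6.3896870613098145)
```

View pics/l.png

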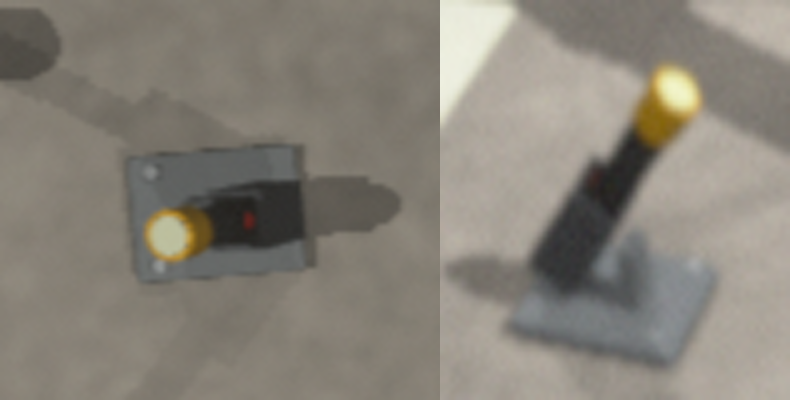

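Positions from the two cameras agree to about 2 mm. They put the large cup at (.425,.041), the middle cup at (.577,-.088) and the small cup at (.623,.044). The stud is at (.601,.289), and the lamp heads about +y. I'll turn the tool so its y axis is roughly world x, then move over the middle cup.

```bash
cat >> h.py <<'E'
def go(p,d=None,el=-90,h=96.4):
    """delta to target TCP in present tool axes; tool target: z at elevation el in heading plane h, y horizontal"""
    s=ctrl.get_state();R=Ro.from_rotvec(s["tool_rot"]);a=np.radians(h);e=np.radians(el)
    d=np.array([np.cos(a),np.sin(a),0]);k=np.array([0,0,1.])
    z=np.cos(e)*d+np.sin(e)*k; y=np.cross(k,d)*-1; x=np.cross(y,z)
    D=Ro.from_matrix(np.stack([x,y,z],1))
    print("t",s["time"].round(2),"pos",s["position"].round(4),"shift mm",(R.inv().apply(np.array(p)-s["position"])*1e3).round(1),"turn",np.degrees((R.inv()*D).as_rotvec()).round(2),"F",np.round(s["ft_force"],1),"grip",s["grip_width"].round(3),s["grip_force"].round(1),"q",s["joint_positions"].round(2))
E
python3 -m handwheel '[[0.075,0,0,0,0,0,9.9],[0.075,0,0,0,0,0,9.9],[0.075,0,0,0,0,0,9.9],[0.075,0,0,0,0,0,9.9],[0.075,0,0,0,0,0,9.9],[0.075,0,0,0,0,0,9.9]]' 20
python3 -m handwheel '[[0.075,-0.059,0.0195,0,0,0,0],[0.075,-0.059,0.0195,0,0,0,0],[0.075,-0.059,0.0195,0,0,0,0],[0.075,-0.059,0.0195,0,0,0,0],[0.075,-0.059,0.0195,0,0,0,0],[0.075,-0.059,0.0195,0,0,0,0],[0.075,-0.059,0.0195,0,0,0,0],[0.075,-0.059,0.0195,0,0,0,0],[0.075,-0.059,0.0195,0,0,0,0],[0.075,-0.059,0.0195,0,0,0,0],[0.075,-0.059,0.0195,0,0,0,0],[0.075,0,0,0,0,0,0]]'
python3 -c "
from h import *
go([.577,-.0885,.045])"
```

```text
time: 0.85
position: [0.2654, 0.593, 0.1952]
tool_rot: [2.098, 2.337, -0.002]
ft_force: [-0.5, 0.1, -0.4]
grip_width: 0.863
grip_force: 0.0
time: 2.35
position: [0.5525, -0.034, 0.1957]
tool_rot: [2.102, 2.331, -0.004]
ft_force: [-0.3, 0.6, -0.9]
grip_width: 0.858
grip_force: 0.0Traceback (most recent call last):
  File "<string>", line 3, in <module>
    go([.577,-.0885,.045])
    ~~^^^^^^^^^^^^^^^^^^^^
  File "h.py", line 19, in go
    print("t",s["time"].round(2),"pos",s["position"].round(4),"shift mm",(R.inv().apply(np.array(p)-s["position"])*1e3).round(1),"turn",np.degrees((R.inv()*D).as_rotvec()).round(2),"F",np.round(s["ft_force"],1),"grip",s["grip_width"].round(3),s["grip_force"].round(1),"q",s["joint_positions"].round(2))
              ^^^^^^^^^^^^^^^
AttributeError: 'float' object has no attribute 'round'
```

```bash
python3 - <<'E'
s=open('h.py').read().replace('s["time"].round(2)','round(s["time"],2)').replace('s["grip_width"].round(3),s["grip_force"].round(1)','round(float(s["grip_width"]),3),round(float(s["grip_force"]),1)').replace('s["joint_positions"].round(2)','np.round(s["joint_positions"],2)').replace('s["position"].round(4)','np.round(s["position"],4)').replace('-s["position"])','-np.array(s["position"]))')
open('h.py','w').write(s)
E
python3 -m handwheel '[[0.075,-0.057,0.0183,0,0,0,0],[0.075,0,0,0.05,0,0,0],[0.075,0,0,0,0,0,0],[0.075,0,0,0,0,0,0]]'
python3 -c "
from h import *
go([.577,-.0885,.045])"
```

```text
time: 2.85
position: [0.577, -0.0803, 0.1468]
tool_rot: [-2.09, -2.346, -0.001]
ft_force: [0.1, -0.5, 0.7]
grip_width: 0.86
grip_force: 0.0
t 2.85 pos [ 0.577  -0.0803  0.1468] shift mm [ -8.3  -1.  101.8] turn [ 0.03 -0.04  0.21] F [ 0.1 -0.5  0.7] grip 0.86 0.0 q [-0.48  0.24  0.67  1.71 -0.15  1.25  0.34]
```

```bash
python3 -m handwheel '[[0.075,-0.0083,-0.001,0.0,0,0,0],[0.075,0,0,0.04,0,0,0],[0.075,0,0,0.035,0,0,0],[0.075,0,0,0.015,0,0,0],[0.075,0,0,0.0115,0,0,0],[0.075,0,0,0,0,0,0],[0.075,0,0,0,0,0,0]]'
python3 -c "
from h import *
go([.577,-.0885,.045])"
```

```text
time: 3.72
position: [0.5776, -0.0904, 0.0456]
tool_rot: [2.091, 2.342, 0.002]
ft_force: [0.7, -0.1, 0.6]
grip_width: 0.861
grip_force: 0.0
t 3.73 pos [ 0.5776 -0.0904  0.0456] shift mm [ 2.  -0.4  0.6] turn [0.12 0.01 0.09] F [ 0.7 -0.1  0.6] grip 0.861 0.0 q [-0.43  0.35  0.65  1.81 -0.24  1.06  0.41]
```

```bash
python3 -m handwheel '[[0.065,0.002,0,0.0,0,0,0],[0.045,0,0,0,0,0,0],[0.045,0,0,0,0,0,0],[0.045,0,0,0,0,0,0],[0.045,0,0,0,0,0,0],[0.045,0,0,0,0,0,0]]' 20
python3 -m handwheel '[[0.045,0,0,-0.01,0,0,0],[0.045,0,0,-0.03,0,0,0],[0.045,0,0,-0.05,0,0,0],[0.045,0,0,0,0,0,0],[0.045,0,0,0,0,0,0]]'
python3 - <<'E'
from h import *
go([.425,.041,.135])
im,W=pts("scene","pics/m1.png"); 
cv2.imwrite("pics/m1c.png",cv2.resize(im[120:270,180:380],None,fx=3,fy=3))
E
```

```text
time: 4.47
position: [0.5764, -0.0882, 0.0443]
tool_rot: [-2.092, -2.344, -0.0]
ft_force: [0.1, 0.3, 0.2]
grip_width: 0.518
grip_force: 0.0
time: 5.1
position: [0.5764, -0.0881, 0.1346]
tool_rot: [2.092, 2.344, 0.001]
ft_force: [-0.5, 0.8, -0.6]
grip_width: 0.52
grip_force: 0.0
t 5.1 pos [ 0.5764 -0.0881  0.1346] shift mm [ 145.4 -135.8   -0.4] turn [ 0.03 -0.02  0.1 ] F [-0.5  0.8 -0.6] grip 0.52 0.0 q [-0.47  0.25  0.67  1.73 -0.17  1.22  0.36]
```

View pics/m1c.png

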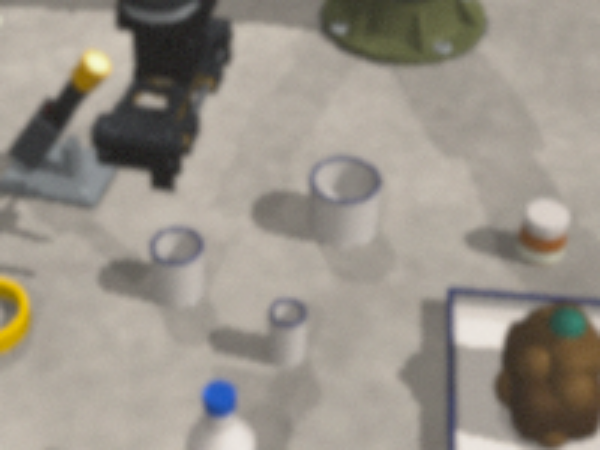

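The crop shows the middle cup still standing at (177,245), with the closed fingers above and behind it at (165,180). The grasp missed, so I'll measure where the fingers really are.

Run:
```python
from h import *
c=ctrl.camera_info("scene");K=np.array(c["intrinsics"]);R=np.array(c["R"]);t=np.array(c["t"])
def pr(X): x=K@(R@np.array(X)+t); return (x[:2]/x[2]).round(1)
s=ctrl.get_state();p=np.array(s["position"]);print(p.round(4),"tcp px",pr(p),"tip+-y",pr(p+[.03,0,0]),pr(p-[.03,0,0]))
for n in("scene","top"):
    im,W=pts(n,f"pics/{n}2.png")
    m=(np.abs(W[...,0]-p[0])<.12)&(np.abs(W[...,1]-p[1])<.12)&(W[...,2]>.1)&(W[...,2]<.24)
    q=W[m]
    for z in np.arange(.1,.24,.015):
        a=q[(q[:,2]>=z)&(q[:,2]<z+.015)]
        if len(a): print(n,z.round(3),len(a),a.min(0).round(3),a.max(0).round(3))
    m=(np.hypot(W[...,0]-.577,W[...,1]+.088)<.05)&(abs(W[...,2]-.062)<.008);a=W[m]
    print("cup",len(a),((a.min(0)+a.max(0))/2).round(4) if len(a) else'')
```

```text
[ 0.5758 -0.088   0.1338] tcp px [237.7 183.5] tip+-y [233.5 190.1] [241.7 177.2]
scene 0.145 5 [ 0.547 -0.086  0.157] [ 0.604 -0.075  0.16 ]
scene 0.16 36 [ 0.55  -0.096  0.161] [ 0.611 -0.074  0.175]
scene 0.175 11 [ 0.606 -0.095  0.176] [ 0.61  -0.074  0.18 ]
scene 0.205 11 [ 0.543 -0.101  0.208] [ 0.552 -0.08   0.218]
scene 0.22 61 [ 0.492 -0.113  0.222] [ 0.668 -0.042  0.235]
scene 0.235 69 [ 0.491 -0.114  0.235] [ 0.667 -0.042  0.24 ]
cup 103 [ 0.5775 -0.088   0.06  ]
top 0.235 2 [ 0.625 -0.045  0.235] [ 0.651 -0.042  0.239]
cup 0
```

The finger tips are at about z=.157 while the shut-finger TCP is at .134, so the tips retract when the gripper opens. I'll measure tip height against opening.

```bash
cat > tip.py <<'E'
from h import *
s=ctrl.get_state();p=np.array(s["position"])
im,W=pts("scene")
m=(np.abs(W[...,0]-p[0])<.07)&(np.abs(W[...,1]-p[1])<.03)&(W[...,2]>p[2]-.02)&(W[...,2]<p[2]+.08)
a=W[m];o=np.argsort(a[:,2])[:10];print("w",round(s["grip_width"]*87,1),"tip-TCP mm",((a[o]-p)*1e3).round(0).tolist())
E
python3 tip.py
python3 -m handwheel '[[0.036,0,0,0,0,0,0],[0.036,0,0,0,0,0,0],[0.036,0,0,0,0,0,0]]' >/dev/null; python3 tip.py
python3 -m handwheel '[[0.054,0,0,0,0,0,0],[0.054,0,0,0,0,0,0],[0.054,0,0,0,0,0,0]]'>/dev/null; python3 tip.py
python3 -m handwheel '[[0.07,0,0,0,0,0,0],[0.07,0,0,0,0,0,0],[0.07,0,0,0,0,0,0]]'>/dev/null; python3 tip.py
```

```text
w 45.1 tip-TCP mm [[27.0, 14.0, 25.0], [-29.0, 6.0, 26.0], [31.0, -6.0, 26.0], [-23.0, 5.0, 26.0], [31.0, 9.0, 27.0], [-22.0, 2.0, 27.0], [31.0, 13.0, 28.0], [32.0, -2.0, 28.0], [27.0, 14.0, 29.0], [32.0, 1.0, 29.0]]
w 36.4 tip-TCP mm [[24.0, -8.0, 23.0], [-19.0, 4.0, 25.0], [25.0, 10.0, 25.0], [24.0, 4.0, 27.0], [27.0, -4.0, 27.0], [-23.0, 9.0, 27.0], [26.0, 14.0, 28.0], [-17.0, 8.0, 28.0], [26.0, 2.0, 28.0], [-27.0, 7.0, 28.0]]
w 52.3 tip-TCP mm [[-36.0, 6.0, 23.0], [34.0, -4.0, 24.0], [33.0, 14.0, 26.0], [34.0, -1.0, 26.0], [-26.0, 1.0, 26.0], [34.0, 2.0, 26.0], [-37.0, 6.0, 27.0], [-27.0, 7.0, 27.0], [35.0, 6.0, 29.0], [34.0, 9.0, 29.0]]
w 68.5 tip-TCP mm [[40.0, 8.0, 26.0], [42.0, 6.0, 27.0], [44.0, 1.0, 27.0], [45.0, -2.0, 28.0], [42.0, -3.0, 28.0], [44.0, 4.0, 29.0], [41.0, 15.0, 29.0], [41.0, 3.0, 29.0], [44.0, -5.0, 30.0], [43.0, 13.0, 30.0]]
```

```bash
python3 -m handwheel '[[0.072,0,0.001,0.04,0,0,0],[0.072,0,0,0.035,0,0,0],[0.072,0,0,0.02,0,0,0],[0.072,0,0,0.017,0,0,0],[0.072,0,0,0,0,0,0],[0.06,0,0,0,0,0,0],[0.045,0,0,0,0,0,0],[0.045,0,0,0,0,0,0],[0.045,0,0,0,0,0,0],[0.045,0,0,0,0,0,0]]' 20
python3 - <<'E'
from h import *
go([.577,-.088,.022])
im,W=pts("scene","pics/m3.png"); 
cv2.imwrite("pics/m3c.png",cv2.resize(im[150:250,190:310],None,fx=5,fy=5))
E
```

```text
time: 7.82
position: [0.5777, -0.0882, 0.0233]
tool_rot: [2.092, 2.343, 0.001]
ft_force: [-3.1, -0.1, 6.0]
grip_width: 0.623
grip_force: 20.0
t 7.83 pos [ 0.5777 -0.0882  0.0233] shift mm [ 0.3 -0.6  1.3] turn [ 0.04 -0.01  0.09] F [-3.1 -0.1  6. ] grip 0.623 20.0 q [-0.43  0.38  0.64  1.83 -0.26  1.02  0.43]
```

View pics/m3c.png

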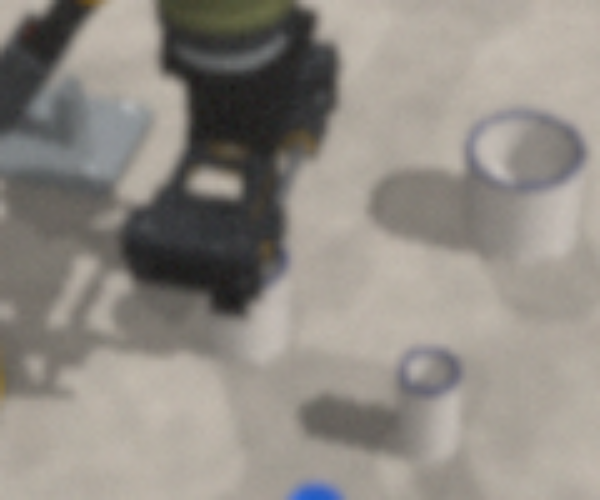

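The fingers now hold the middle cup: width 54 mm, grip 20 N. I'll lift it and measure the finger tips against the cup.

```bash
python3 -m handwheel '[[0.045,0,0,-0.01,0,0,0],[0.045,0,0,-0.03,0,0,0],[0.045,0,0,-0.05,0,0,0],[0.045,0,0,-0.01,0,0,0],[0.045,0,0,0,0,0,0]]'
python3 - <<'E'
from h import *
go([.425,.041,.122])
im,W=pts("scene","pics/m4.png"); p=np.array(ctrl.get_state()["position"])
m=(np.abs(W[...,0]-p[0])<.09)&(np.abs(W[...,1]-p[1])<.06)&(W[...,2]>.03)&(W[...,2]<.24)
hsv=im.max(-1)
for nm,mm in(("bright",m&(hsv>110)),("dark",m&(hsv<70))):
    a=W[mm]
    for z in np.arange(.03,.24,.01):
        b=a[(a[:,2]>=z)&(a[:,2]<z+.01)]
        if len(b): print(nm,z.round(3),len(b),b.min(0).round(3),b.max(0).round(3))
cv2.imwrite("pics/m4c.png",cv2.resize(im[140:240,190:310],None,fx=5,fy=5))
E
```

```text
time: 8.5
position: [0.5777, -0.088, 0.1229]
tool_rot: [2.091, 2.343, 0.002]
ft_force: [0.5, 0.4, -2.1]
grip_width: 0.617
grip_force: 20.0
t 8.5 pos [ 0.5777 -0.088   0.1229] shift mm [ 145.4 -137.2    0.7] turn [ 0.09 -0.02  0.1 ] F [ 0.5  0.4 -2.1] grip 0.617 20.0 q [-0.47  0.26  0.68  1.74 -0.18  1.2   0.36]
bright 0.09 11 [ 0.565 -0.105  0.097] [ 0.604 -0.063  0.1  ]
bright 0.1 41 [ 0.565 -0.109  0.101] [ 0.607 -0.061  0.11 ]
bright 0.11 46 [ 0.578 -0.109  0.11 ] [ 0.605 -0.061  0.12 ]
bright 0.12 50 [ 0.553 -0.114  0.12 ] [ 0.608 -0.062  0.13 ]
bright 0.13 47 [ 0.572 -0.111  0.13 ] [ 0.607 -0.061  0.14 ]
bright 0.14 28 [ 0.556 -0.109  0.14 ] [ 0.601 -0.061  0.15 ]
bright 0.15 28 [ 0.571 -0.076  0.15 ] [ 0.611 -0.061  0.16 ]
bright 0.16 12 [ 0.559 -0.075  0.16 ] [ 0.601 -0.063  0.164]
bright 0.21 7 [ 0.657 -0.102  0.217] [ 0.666 -0.042  0.22 ]
bright 0.22 19 [ 0.494 -0.083  0.22 ] [ 0.665 -0.045  0.229]
bright 0.23 18 [ 0.554 -0.112  0.231] [ 0.595 -0.054  0.237]
dark 0.15 9 [ 0.609 -0.094  0.153] [ 0.615 -0.077  0.16 ]
dark 0.16 17 [ 0.612 -0.093  0.16 ] [ 0.616 -0.075  0.169]
dark 0.17 6 [ 0.614 -0.089  0.17 ] [ 0.616 -0.074  0.173]
dark 0.19 5 [ 0.543 -0.1    0.197] [ 0.55  -0.081  0.199]
dark 0.2 6 [ 0.543 -0.098  0.2  ] [ 0.547 -0.08   0.209]
dark 0.21 5 [ 0.546 -0.08   0.213] [ 0.663 -0.052  0.22 ]
dark 0.22 58 [ 0.493 -0.11   0.221] [ 0.667 -0.043  0.23 ]
dark 0.23 66 [ 0.494 -0.104  0.23 ] [ 0.667 -0.043  0.24 ]
```

View pics/m4c.png

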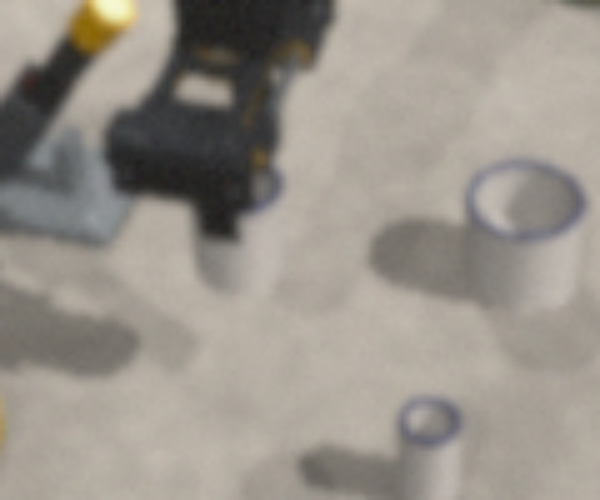

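The middle cup hangs straight in the fingers: rim about .161, tips about 13 mm below it. I'll carry it over the large cup.

```bash
python3 -m handwheel '[[0.045,0.0291,-0.0274,0,0,0,0],[0.045,0.0291,-0.0274,0,0,0,0],[0.045,0.0291,-0.0274,0,0,0,0],[0.045,0.0291,-0.0274,0,0,0,0],[0.045,0.0291,-0.0274,0,0,0,0],[0.045,0,0,0,0,0,0],[0.045,0,0,0,0,0,0]]'
python3 - <<'E'
from h import *
go([.425,.041,.060])
for n in("scene","top"):
    im,W=pts(n)
    for r,z in((.055,.064),(.05,.161)):
        m=(np.hypot(W[...,0]-.425,W[...,1]-.041)<r)&(abs(W[...,2]-z)<.006)&(im.max(-1)>70);a=W[m]
        print(n,z,len(a),a.min(0).round(4) if len(a) else'',a.max(0).round(4) if len(a) else'')
E
```

```text
time: 9.43
position: [0.4245, 0.0406, 0.1215]
tool_rot: [-2.092, -2.344, 0.002]
ft_force: [-0.0, -0.1, -1.3]
grip_width: 0.62
grip_force: 20.0
t 9.43 pos [0.4245 0.0406 0.1215] shift mm [ 0.4  0.6 61.5] turn [-0.06  0.04  0.1 ] F [-0.  -0.1 -1.3] grip 0.62 20.0 q [-0.72 -0.14  0.53  2.09  0.08  1.18 -0.12]
scene 0.064 84 [0.3932 0.0051 0.0581] [0.4654 0.0791 0.0688]
scene 0.161 22 [0.4289 0.0193 0.1551] [0.4614 0.0661 0.1624]
top 0.064 19 [0.4115 0.0045 0.0624] [0.4468 0.0155 0.0667]
top 0.161 0
```

```bash
python3 -m handwheel '[[0.045,0.0005,0.0005,0.03,0,0,0],[0.045,0,0,0.025,0,0,0],[0.045,0,0,0.01,0,0,0],[0.045,0,0,0.003,0,0,0],[0.045,0,0,0.003,0,0,0],[0.045,0,0,0,0,0,0],[0.045,0,0,0,0,0,0]]'
python3 -c "
from h import *
go([.425,.041,.047])"
```

```text
time: 10.4
position: [0.4257, 0.0417, 0.0519]
tool_rot: [2.092, 2.343, 0.002]
ft_force: [0.5, -0.1, -0.7]
grip_width: 0.621
grip_force: 20.0
t 10.4 pos [0.4257 0.0417 0.0519] shift mm [-0.6 -0.8  4.9] turn [ 0.06 -0.02  0.09] F [ 0.5 -0.1 -0.7] grip 0.621 20.0 q [-0.72 -0.05  0.56  2.16  0.03  1.02 -0.07]
```

```bash
python3 -m handwheel '[[0.045,0,0,0.002,0,0,0],[0.045,0,0,0.0015,0,0,0],[0.045,0,0,0.001,0,0,0],[0.045,0,0,0,0,0,0]]'
python3 -m handwheel '[[0.045,0,0,0.001,0,0,0],[0.045,0,0,0,0,0,0]]'
```

```text
time: 10.9
position: [0.4253, 0.0416, 0.0473]
tool_rot: [-2.092, -2.343, 0.0]
ft_force: [-2.2, -0.9, 4.9]
grip_width: 0.62
grip_force: 20.0
time: 11.15
position: [0.4253, 0.0416, 0.0472]
tool_rot: [-2.092, -2.343, 0.0]
ft_force: [-5.6, -1.5, 13.0]
grip_width: 0.619
grip_force: 20.0
```

Seated: contact force came up at the expected height. I'll release, rise and look.

```bash
python3 -m handwheel '[[0.045,0,0,-0.001,0,0,0],[0.06,0,0,0,0,0,0],[0.07,0,0,0,0,0,0],[0.07,0,0,0,0,0,0],[0.07,0,0,-0.02,0,0,0],[0.07,0,0,-0.05,0,0,0],[0.06,0,0,0,0,0,0]]'
python3 - <<'E'
from h import *
go([.6235,.0443,.117])
im,W=pts("scene")
for c,z in(((.425,.041),.086),((.425,.041),.064),((.6235,.044),.06)):
    m=(np.hypot(W[...,0]-c[0],W[...,1]-c[1])<.05)&(abs(W[...,2]-z)<.006);a=W[m]
    print(z,len(a),((a.min(0)+a.max(0))/2).round(4),(a.max(0)-a.min(0)).round(4))
E
```

```text
time: 12.02
position: [0.4283, 0.0422, 0.1202]
tool_rot: [2.09, 2.341, 0.011]
ft_force: [0.8, 0.9, 0.4]
grip_width: 0.753
grip_force: 0.0
t 12.03 pos [0.4283 0.0422 0.1202] shift mm [-20.  194.1   4.6] turn [ 0.42 -0.11  0.09] F [0.8 0.9 0.4] grip 0.753 0.0 q [-0.73 -0.14  0.54  2.09  0.08  1.17 -0.11]
0.086 76 [0.427  0.0417 0.0847] [0.0544 0.0531 0.0094]
0.064 153 [0.4309 0.042  0.064 ] [0.0655 0.0737 0.0117]
0.06 63 [0.6234 0.0439 0.0584] [0.0362 0.0354 0.0085]
```

```bash
python3 -m handwheel '[[0.06,-0.005,0.0485,0,0,0,0],[0.06,-0.005,0.0485,0,0,0,0],[0.06,-0.005,0.0485,0,0,0,0],[0.06,-0.005,0.0485,0,0,0,0],[0.06,0,0,0,0,0,0],[0.06,0,0,0.04,0,0,0]]'
python3 -c "
from h import *
go([.6235,.0443,.0215])"
```

```text
time: 12.82
position: [0.622, 0.043, 0.0775]
tool_rot: [2.091, 2.341, 0.004]
ft_force: [0.3, 0.1, 0.2]
grip_width: 0.687
grip_force: 0.0
t 12.82 pos [0.622  0.043  0.0775] shift mm [ 1.1  1.4 56. ] turn [0.21 0.04 0.06] F [0.3 0.1 0.2] grip 0.687 0.0 q [-0.61  0.39  0.62  1.69 -0.24  1.14  0.19]
```

```bash
python3 -m handwheel '[[0.06,0.001,0.0015,0.03,0,0,0],[0.06,0,0,0.016,0,0,0],[0.06,0,0,0.008,0,0,0],[0.06,0,0,0,0,0,0],[0.045,0,0,0,0,0,0],[0.027,0,0,0,0,0,0],[0.027,0,0,0,0,0,0],[0.027,0,0,0,0,0,0],[0.027,0,0,0,0,0,0]]' 15
python3 -m handwheel '[[0.027,0,0,-0.01,0,0,0],[0.027,0,0,-0.05,0,0,0],[0.027,0,0,-0.055,0,0,0],[0.027,0,0,-0.01,0,0,0],[0.027,0,0,0,0,0,0]]'
python3 -c "
from h import *
go([.4262,.0417,.146])"
```

```text
time: 13.95
position: [0.622, 0.0448, 0.0233]
tool_rot: [2.092, 2.343, 0.001]
ft_force: [1.3, -0.2, 2.2]
grip_width: 0.399
grip_force: 15.0
time: 14.58
position: [0.6218, 0.0448, 0.1484]
tool_rot: [2.092, 2.343, 0.002]
ft_force: [0.3, 0.7, -0.2]
grip_width: 0.397
grip_force: 15.0
t 14.57 pos [0.6218 0.0448 0.1484] shift mm [  19.  -194.7    2.2] turn [ 0.06 -0.03  0.09] F [ 0.3  0.7 -0.2] grip 0.397 15.0 q [-0.63  0.33  0.64  1.61 -0.2   1.27  0.16]
```

```bash
python3 -m handwheel '[[0.027,0.0047,-0.0487,0,0,0,0],[0.027,0.0047,-0.0487,0,0,0,0],[0.027,0.0047,-0.0487,0,0,0,0],[0.027,0.0047,-0.0487,0,0,0,0],[0.027,0,0,0,0,0,0],[0.027,0,0,0,0,0,0]]'
python3 - <<'E'
from h import *
go([.4262,.0417,.082])
im,W=pts("scene","pics/s1.png")
for c,z in(((.426,.0415),.086),((.426,.0415),.185),((.426,.0415),.14)):
    m=(np.hypot(W[...,0]-c[0],W[...,1]-c[1])<.045)&(abs(W[...,2]-z)<.007)&(im.max(-1)>75);a=W[m]
    print(z,len(a),a.min(0).round(4),a.max(0).round(4))
cv2.imwrite("pics/s1c.png",cv2.resize(im[110:230,220:360],None,fx=5,fy=5))
E
```

```text
time: 15.32
position: [0.4258, 0.0415, 0.1472]
tool_rot: [-2.091, -2.344, 0.001]
ft_force: [-0.0, 0.1, -0.4]
grip_width: 0.402
grip_force: 15.0
t 15.32 pos [0.4258 0.0415 0.1472] shift mm [ 0.1  0.4 65.2] turn [-0.03  0.01  0.12] F [-0.   0.1 -0.4] grip 0.402 15.0 q [-0.8  -0.18  0.59  2.05  0.1   1.24 -0.14]
0.086 80 [0.4023 0.0151 0.0791] [0.4544 0.0677 0.0882]
0.185 13 [0.4266 0.0266 0.178 ] [0.4525 0.0578 0.1917]
0.14 44 [0.4283 0.0239 0.1332] [0.4461 0.0582 0.147 ]
```

View pics/s1c.png

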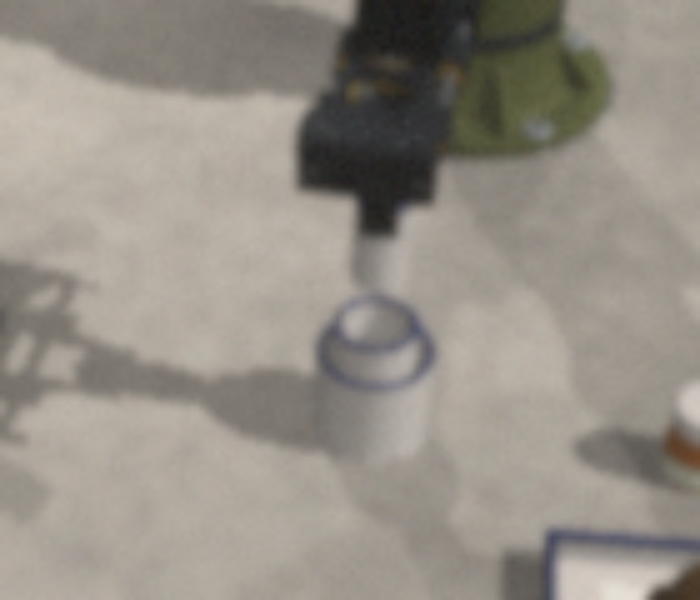

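The middle cup sits concentric inside the large one, and the small cup hangs centred above. Lowering it.

```bash
python3 -m handwheel '[[0.027,0.0005,0.001,0.03,0,0,0],[0.027,0,0,0.025,0,0,0],[0.027,0,0,0.01,0,0,0],[0.027,0,0,0.004,0,0,0],[0.027,0,0,0,0,0,0],[0.027,0,0,0,0,0,0]]'
python3 -m handwheel '[[0.027,0,0,0.003,0,0,0],[0.027,0,0,0.002,0,0,0],[0.027,0,0,0.0015,0,0,0],[0.027,0,0,0,0,0,0]]'
```

```text
time: 16.12
position: [0.4277, 0.0422, 0.0796]
tool_rot: [2.092, 2.343, 0.002]
ft_force: [-0.5, -1.0, -0.4]
grip_width: 0.393
grip_force: 15.0
time: 16.62
position: [0.4268, 0.042, 0.0723]
tool_rot: [-2.092, -2.344, 0.0]
ft_force: [0.3, 0.1, -0.9]
grip_width: 0.398
grip_force: 15.0
```

```bash
python3 -m handwheel '[[0.027,0,0,0.001,0,0,0],[0.027,0,0,0.0005,0,0,0],[0.027,0,0,0,0,0,0]]'
python3 -m handwheel '[[0.027,0,0,0.001,0,0,0],[0.027,0,0,0,0,0,0]]'
```

```text
time: 17.0
position: [0.4271, 0.0421, 0.0712]
tool_rot: [2.092, 2.344, 0.001]
ft_force: [-0.1, 0.3, 3.4]
grip_width: 0.394
grip_force: 15.0
time: 17.25
position: [0.4274, 0.0421, 0.071]
tool_rot: [-2.092, -2.343, -0.001]
ft_force: [-2.4, -0.7, 9.5]
grip_width: 0.398
grip_force: 15.0
```

```bash
python3 -m handwheel '[[0.027,0,0,-0.001,0,0,0],[0.045,0,0,0,0,0,0],[0.055,0,0,0,0,0,0],[0.055,0,0,0,0,0,0],[0.055,0,0,-0.02,0,0,0],[0.06,0,0,-0.04,0,0,0],[0.06,0,0,0,0,0,0]]'
python3 - <<'E'
from h import *
from scipy.optimize import least_squares
go([.46,-.30,.2])
for n in ("scene","top"):
    im,W=pts(n)
    for z in(.108,.086,.064):
        m=(np.hypot(W[...,0]-.426,W[...,1]-.0415)<.045)&(abs(W[...,2]-z)<.005)&(im.max(-1)>75);a=W[m]
        if len(a):print(n,z,len(a),((a.min(0)+a.max(0))/2).round(4),(a.max(0)-a.min(0)).round(4))
# lamp axis fit: barrel/head points above the socket, both cameras
P=[];Rr=[]
for n in("top","scene"):
    W=np.load(n+"0.npy"); im=cv2.imread(f"pics/{n}0.png").astype(int)
    m=(np.hypot(W[...,0]-.458,W[...,1]+.26)<.09)&(W[...,2]>.105)&(W[...,2]<.185)
    P.append(W[m])
P=np.vstack(P)
def res(q,full=False):
    x0,y0,h,e=q; u=np.array([np.cos(e)*np.cos(h),np.cos(e)*np.sin(h),np.sin(e)])
    r=P-np.array([x0,y0,.1]); s=r@u; d=np.linalg.norm(r-np.outer(s,u),axis=1)
    return (d,s,u) if full else None
q0=np.array([.459,-.278,np.radians(96.4),np.radians(55)])
# lens plane: s value where many points; use side points only
def f(q):
    d,s,u=res(q,True); R=np.where(s>Lh,.016,.013); w=(s<Ll)&(abs(s-Lh)>.006); return np.where(w,np.clip(d-R,-.006,.006),0)
Lh,Ll=.055,.08
for k in range(3):
    sol=least_squares(f,np.r_[q0]) if k==0 else least_squares(f,sol.x)
    d,s,u=res(sol.x,True); Ll=np.percentile(s,98)-.004; Lh=Ll+.004-.030
    print(np.r_[sol.x[:2],np.degrees(sol.x[2:])].round(4),"smax",np.percentile(s,[50,90,95,98,100]).round(4),len(s),"rms",f(sol.x).std().round(4))
E
```

```text
time: 18.12
position: [0.4292, 0.0426, 0.1334]
tool_rot: [2.091, 2.342, 0.008]
ft_force: [0.4, -0.3, 0.4]
grip_width: 0.683
grip_force: 0.0
t 18.12 pos [0.4292 0.0426 0.1334] shift mm [-343.7   -7.7  -67.2] turn [ 0.32 -0.1   0.09] F [ 0.4 -0.3  0.4] grip 0.683 0.0 q [-0.81 -0.16  0.6   2.07  0.1   1.2  -0.13]
scene 0.108 41 [0.4293 0.0419 0.1066] [0.0373 0.0331 0.0072]
scene 0.086 79 [0.43   0.0415 0.086 ] [0.051  0.0525 0.0099]
scene 0.064 115 [0.4318 0.042  0.064 ] [0.0707 0.0745 0.0099]
top 0.064 3 [0.4238 0.0074 0.0642] [0.013  0.0002 0.0069]
[ 0.4546 -0.2751 93.9849 54.6522] smax [0.0712 0.0858 0.0866 0.0874 0.0913] 465 rms 0.0016
[ 0.4546 -0.2751 94.2374 54.5239] smax [0.0712 0.0858 0.0867 0.0874 0.0913] 465 rms 0.0016
[ 0.4546 -0.2751 94.2374 54.5239] smax [0.0712 0.0858 0.0867 0.0874 0.0913] 465 rms 0.0016
```

All three are nested: rims at .107, .086 and .064, concentric. The lamp axis passes through (.4546,-.2751,.100) at heading 94-96°, elevation 55°, and the lens is 86-87 mm along it, so that point is the lamp's origin. I'll go over and behind the lamp, then tilt.

```bash
python3 -m handwheel '[[0.06,-0.03,0.03,-0.04,0,0,0],[0.06,-0.03,0.02,-0.04,0,0,0],[0.06,-0.05,0,-0.02,0,0,0],[0.06,-0.05,0,-0.02,0,0,0],[0.06,-0.05,0,-0.01,0,0,0],[0.06,-0.05,0,0,0,0,0],[0.06,-0.05,0,0,0,0,0],[0.06,-0.05,-0.01,0,0,0,0],[0.06,-0.05,-0.01,0,0,0,0],[0.06,-0.04,-0.01,0,0,0,0],[0.06,0,0,0,0,0,0],[0.06,0,0,0,0,0,0]]'
python3 -m handwheel '[[0.06,0,0,0,0,10,0],[0.06,0,0,0,0,10,0],[0.06,0,0,0,0,10,0],[0.06,0,0,0,0,10,0],[0.06,0,0,0,0,0,0],[0.06,0,0,0,0,0,0]]'
python3 -c "
from h import *
go([.455,-.40,.24],el=-50,h=95)"
```

```text
time: 19.73
position: [0.4975, -0.4021, 0.2594]
tool_rot: [-2.091, -2.342, 0.0]
ft_force: [0.3, 0.2, -0.1]
grip_width: 0.688
grip_force: 0.0
time: 20.48
position: [0.4943, -0.395, 0.2318]
tool_rot: [-1.746, -1.943, -0.486]
ft_force: [0.0, -0.5, 1.3]
grip_width: 0.689
grip_force: 0.0
t 20.48 pos [ 0.4943 -0.395   0.2318] shift mm [  3.4 -40.   -5. ] turn [-3.7   5.46 -0.22] F [ 0.  -0.5  1.3] grip 0.689 0.0 q [ 0.57  0.75  0.5   0.96 -0.58  2.05  1.03]
```

```bash
cat > tip2.py <<'E'
from h import *
s=ctrl.get_state();p=np.array(s["position"]);R=Ro.from_rotvec(s["tool_rot"])
for n in("scene","top"):
    im,W=pts(n)
    q=R.inv().apply((W-p).reshape(-1,3)); q=q[(abs(q[:,0])<.05)&(abs(q[:,1])<.06)&(q[:,2]>-.06)&(q[:,2]<.03)]
    for sg in(1,-1):
        a=q[q[:,1]*sg>0];a=a[np.argsort(-a[:,2])][:8]; print(n,"tip tool mm",(a*1e3).round(0).tolist())
print("tool z",R.as_matrix()[:,2].round(3),"y",R.as_matrix()[:,1].round(3))
E
python3 tip2.py
python3 -c "
from h import *
go([.4536+.09*.05,-.2636-.09*.57,.1164+.09*.82],el=-55,h=95)"
```

```text
scene tip tool mm [[-6.0, 36.0, -25.0], [10.0, 37.0, -26.0], [0.0, 36.0, -26.0], [9.0, 33.0, -28.0], [-6.0, 39.0, -28.0], [8.0, 38.0, -28.0], [-1.0, 38.0, -28.0], [-10.0, 38.0, -29.0]]
scene tip tool mm [[0.0, -31.0, -25.0], [6.0, -37.0, -25.0], [-8.0, -30.0, -26.0], [7.0, -30.0, -26.0], [-2.0, -30.0, -27.0], [4.0, -30.0, -28.0], [-7.0, -32.0, -28.0], [10.0, -36.0, -28.0]]
top tip tool mm [[8.0, 31.0, -27.0], [11.0, 36.0, -27.0], [11.0, 38.0, -28.0], [8.0, 33.0, -28.0], [9.0, 35.0, -29.0], [9.0, 33.0, -31.0], [11.0, 31.0, -32.0], [13.0, 38.0, -32.0]]
top tip tool mm [[9.0, -33.0, -28.0], [-3.0, -30.0, -29.0], [9.0, -31.0, -29.0], [12.0, -38.0, -30.0], [12.0, -35.0, -30.0], [11.0, -38.0, -31.0], [11.0, -36.0, -32.0], [11.0, -34.0, -32.0]]
tool z [-0.114  0.558 -0.822] y [ 0.991  0.123 -0.054]
t 20.57 pos [ 0.494  -0.3959  0.233 ] shift mm [ 45.  -23.5  84.3] turn [-3.67  0.65 -0.12] F [ 0.5 -1.2  0.4] grip 0.687 0.0 q [ 0.57  0.75  0.5   0.96 -0.58  2.05  1.03]
```

```bash
python3 -c "
from h import *
go([.4564,-.2957,.1524],el=-55,h=95)"
python3 -m handwheel '[[0.06,0.028,-0.02,0.02,-3.7,0.7,0],[0.06,0.028,-0.01,0.02,0,0,0],[0.06,0,0,0.02,0,0,0],[0.06,0,0,0.02,0,0,0],[0.06,0,0,0,0,0,0],[0.06,0,0,0,0,0,0]]'
python3 -c "
from h import *
go([.4564,-.2957,.1524],el=-55,h=95)"
```

```text
t 20.57 pos [ 0.494  -0.3959  0.233 ] shift mm [ 39.6 -20.8 126.3] turn [-3.67  0.65 -0.12] F [ 0.5 -1.2  0.4] grip 0.687 0.0 q [ 0.57  0.75  0.5   0.96 -0.58  2.05  1.03]
time: 21.32
position: [0.4552, -0.3081, 0.1998]
tool_rot: [-1.781, -1.939, -0.565]
ft_force: [1.0, -0.3, -0.2]
grip_width: 0.688
grip_force: 0.0
t 21.32 pos [ 0.4552 -0.3081  0.1998] shift mm [-17.3   2.2  45.8] turn [ 0.07 -0.2  -0.12] F [ 1.  -0.3 -0.2] grip 0.688 0.0 q [ 0.47  0.53  0.5   1.37 -0.55  1.85  1.05]
```

```bash
python3 -m handwheel '[[0.06,-0.0173,0.002,0.023,0,0,0],[0.06,0,0,0.023,0,0,0],[0.06,0,0,0,0,0,0],[0.06,0,0,0,0,0,0]]'
python3 -c "
from h import *
go([.4519,-.2443,.0787],el=-55,h=95)
im,W=pts('scene','pics/g1.png');cv2.imwrite('pics/g1c.png',cv2.resize(im[100:210,150:270],None,fx=5,fy=5))
s=ctrl.get_state();p=np.array(s['position']);R=Ro.from_rotvec(s['tool_rot'])
O=np.array([.4546,-.2751,.1]);u=np.array([-.05,.571,.819])
print('lamp tool coords x=14, lens',(R.inv().apply(np.array([O+.014*u,O+.086*u])-p)*1e3).round(1))"; python3 tip2.py
```

```text
time: 21.82
position: [0.4563, -0.2958, 0.1519]
tool_rot: [-1.78, -1.938, -0.565]
ft_force: [0.0, -0.2, 0.2]
grip_width: 0.688
grip_force: 0.0
t 21.82 pos [ 0.4563 -0.2958  0.1519] shift mm [-0.   0.  89.7] turn [ 0.06 -0.25 -0.12] F [ 0.  -0.2  0.2] grip 0.688 0.0 q [ 0.45  0.54  0.49  1.44 -0.56  1.76  1.08]
lamp tool coords x=14, lens [[ 0.3  0.  49.7]
 [68.  -0.1 25.4]]
scene tip tool mm [[49.0, 15.0, 29.0], [40.0, 15.0, 29.0], [44.0, 13.0, 29.0], [28.0, 9.0, 28.0], [36.0, 14.0, 28.0], [42.0, 15.0, 26.0], [38.0, 14.0, 25.0], [42.0, 12.0, 25.0]]
scene tip tool mm [[-6.0, -32.0, -26.0], [9.0, -40.0, -26.0], [5.0, -30.0, -26.0], [11.0, -30.0, -27.0], [2.0, -30.0, -27.0], [-5.0, -34.0, -28.0], [8.0, -37.0, -28.0], [-7.0, -29.0, -28.0]]
top tip tool mm [[23.0, 10.0, 30.0], [17.0, 1.0, 30.0], [21.0, 4.0, 30.0], [38.0, 14.0, 29.0], [24.0, 2.0, 27.0], [28.0, 5.0, 27.0], [37.0, 14.0, 26.0], [39.0, 11.0, 25.0]]
top tip tool mm [[18.0, -1.0, 30.0], [38.0, -14.0, 30.0], [27.0, -8.0, 29.0], [24.0, -1.0, 28.0], [44.0, -13.0, 27.0], [27.0, -3.0, 25.0], [39.0, -12.0, 25.0], [44.0, -11.0, 23.0]]
tool z [-0.049  0.575 -0.817] y [ 0.996  0.085 -0.   ]
```

View pics/g1c.png

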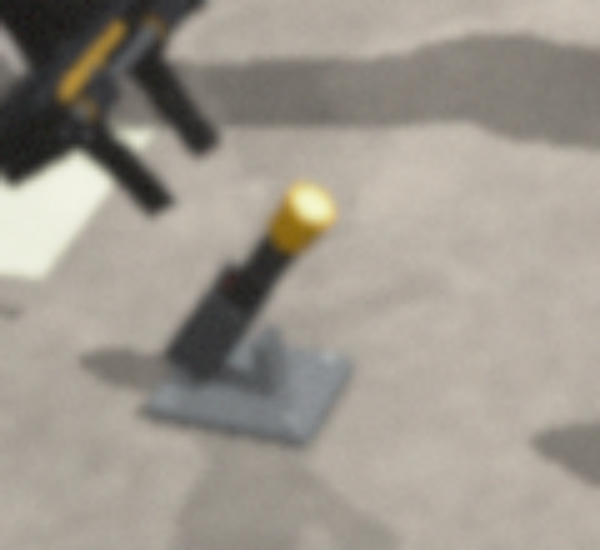

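Both fingers are lined up on either side of the lamp barrel at (250,270) in the crop, and the head is centred between them at y ±15 mm. Going in and pinching.

```bash
python3 -m handwheel '[[0.06,0,0,0.03,0,0,0],[0.06,0,0,0.03,0,0,0],[0.06,0,0,0.02,0,0,0],[0.06,0,0,0.0097,0,0,0],[0.06,0,0,0,0,0,0],[0.06,0,0,0,0,0,0]]'
python3 -m handwheel '[[0.045,0,0,0,0,0,0],[0.03,0,0,0,0,0,0],[0.018,0,0,0,0,0,0],[0.018,0,0,0,0,0,0],[0.018,0,0,0,0,0,0],[0.018,0,0,0,0,0,0]]' 35
python3 -c "
from h import *
go([.4519,-.2443,.0787],el=-55,h=95)"
```

```text
time: 22.72
position: [0.4518, -0.2438, 0.0782]
tool_rot: [-1.78, -1.938, -0.566]
ft_force: [-0.4, -0.1, -0.1]
grip_width: 0.688
grip_force: 0.0
time: 23.48
position: [0.4515, -0.2428, 0.0775]
tool_rot: [-1.778, -1.937, -0.566]
ft_force: [0.7, 0.3, 0.3]
grip_width: 0.291
grip_force: 35.0
t 23.48 pos [ 0.4515 -0.2428  0.0775] shift mm [-0.6  0.3 -1.9] turn [-0.01 -0.37 -0.12] F [0.7 0.3 0.3] grip 0.291 35.0 q [ 0.4   0.53  0.46  1.62 -0.57  1.59  1.1 ]
```

```bash
python3 -m handwheel '[[0.018,0.0094,0,-0.0034,0,0,0],[0.018,0.0094,0,-0.0034,0,0,0],[0.018,0.0094,0,-0.0034,0,0,0],[0.018,0,0,0,0,0,0]]'
python3 -m handwheel '[[0.018,0.0188,0,-0.0068,0,0,0],[0.018,0.0188,0,-0.0068,0,0,0],[0.018,0.0188,0,-0.0068,0,0,0],[0.018,0.0188,0,-0.0068,0,0,0],[0.018,0.0188,0,-0.0068,0,0,0],[0.018,0,0,0,0,0,0]]'
```

```text
time: 23.98
position: [0.4505, -0.2252, 0.1032]
tool_rot: [-1.777, -1.939, -0.566]
ft_force: [-0.1, -0.1, -1.0]
grip_width: 0.287
grip_force: 35.0
time: 24.72
position: [0.446, -0.1683, 0.186]
tool_rot: [-1.777, -1.94, -0.567]
ft_force: [0.0, -1.2, -2.6]
grip_width: 0.288
grip_force: 35.0
```

```bash
python3 -m handwheel '[[0.018,0,0,-0.015,0,0,0],[0.018,0,0,0,0,-9,0],[0.018,0,0,0,0,-9,0],[0.018,0,0,0,0,-9,0],[0.018,0,0,0,0,-9,0],[0.018,0,0,0,0,-9,0],[0.018,0,0,0,0,-9.5,0],[0.018,0,0,0,0,0,0],[0.018,0,0,0,0,0,0]]'
python3 - <<'E'
from h import *
go([.617,.064,.18],el=-110,h=95)
for n in("top","scene"):
    im=cv2.imread(f"pics/{n}0.png").astype(int);W=np.load(n+"0.npy")
    m=(im[...,1]>im[...,2]*1.3)&(np.hypot(W[...,0]-.6,W[...,1]-.289)<.06)&(W[...,2]>.08);a=W[m]
    print(n,len(a),a.min(0).round(4),a.max(0).round(4),((a.min(0)+a.max(0))/2).round(4),a.mean(0).round(4))
E
```

```text
time: 25.85
position: [0.4457, -0.1787, 0.1966]
tool_rot: [1.95, 2.12, -0.33]
ft_force: [-0.2, 0.6, -1.3]
grip_width: 0.29
grip_force: 35.0
t 25.85 pos [ 0.4457 -0.1787  0.1966] shift mm [220.4 191.  -59.1] turn [-0.2  -0.93 -0.18] F [-0.2  0.6 -1.3] grip 0.29 35.0 q [-0.12 -0.13  0.16  1.98  0.37  1.27  0.02]
top 95 [0.5859 0.2743 0.1134] [0.6126 0.2995 0.1297] [0.5993 0.2869 0.1216] [0.5986 0.2864 0.1224]
scene 82 [0.592  0.2764 0.1135] [0.6154 0.3026 0.127 ] [0.6037 0.2895 0.1202] [0.605  0.2894 0.1211]
```

```bash
python3 -m handwheel '[[0.018,0.0367,0.0318,-0.0098,0,-0.9,0],[0.018,0.0367,0.0318,-0.0098,0,0,0],[0.018,0.0367,0.0318,-0.0098,0,0,0],[0.018,0.0367,0.0318,-0.0098,0,0,0],[0.018,0.0367,0.0318,-0.0098,0,0,0],[0.018,0.0367,0.0318,-0.0098,0,0,0],[0.018,0,0,0,0,0,0],[0.018,0,0,0,0,0,0]]'
cat > lamp.py <<'E'
from h import *
from scipy.optimize import least_squares
import sys
s=ctrl.get_state();p=np.array(s["position"]);R=Ro.from_rotvec(s["tool_rot"])
A=p-.04*R.as_matrix()[:,2]
st=np.array([.600,.288,.118]);Q=[]
for n in("top","scene"):
    im,W=pts(n,f"pics/lamp_{n}_{s['time']:.1f}.png");im=im.astype(int)
    r=W-A
    m=(np.linalg.norm(r,axis=-1)<.1)&(im[...,2]>im[...,0]*1.5)&(im[...,2]>90)&(r[...,1]>.03)&(abs(r[...,2])<.03)
    a=W[m]; Q.append(a); print(n,len(a),a.min(0).round(4),a.max(0).round(4))
    b=W[(r[...,1]<-.03)&(r[...,1]>-.13)&(abs(r[...,0])<.03)&(abs(r[...,2])<.03)]
    Q.append(b)
    if len(b): print(" barrel tail",len(b),b.min(0).round(4),b.max(0).round(4))
H=np.vstack(Q[0::2]);B=np.vstack(Q[1::2])
def f(q):
    c=np.array([q[0],A[1],q[1]]);u=np.array([q[2],1,q[3]]);u/=np.linalg.norm(u);o=[]
    for P,rad in((H,.016),(B,.013)):
        v=P-c;o.append(np.clip(np.linalg.norm(v-np.outer(v@u,u),axis=1)-rad,-.008,.008))
    return np.concatenate(o)
so=least_squares(f,[A[0],A[2],-.08,0],loss='soft_l1',f_scale=.002)
c=np.array([so.x[0],A[1],so.x[1]]);u=np.array([so.x[2],1,so.x[3]]);u/=np.linalg.norm(u)
sl=np.percentile((H-c)@u,98);L=c+sl*u
print("axis@grasp",c.round(4),"expected",A.round(4),"u",u.round(3),"heading",np.degrees(np.arctan2(u[1],u[0])).round(1),"elev",np.degrees(np.arcsin(u[2])).round(1),"lens",L.round(4),"rms",np.std(f(so.x)).round(4))
v=st-L;print("lens->stud",v.round(4),np.linalg.norm(v).round(4),"heading",np.degrees(np.arctan2(v[1],v[0])).round(1))
print("shift mm tool for lens at 100mm, same heading u level:",(R.inv().apply(st-.1*np.array([u[0],u[1],0])/np.hypot(*u[:2])-L)*1e3).round(1))
E
python3 lamp.py
python3 -c "
from h import *
go([.617,.104,.080],el=-110,h=95)"
```

```text
time: 26.85
position: [0.617, 0.0622, 0.1763]
tool_rot: [1.941, 2.108, -0.347]
ft_force: [0.7, -0.1, -1.9]
grip_width: 0.288
grip_force: 35.0
t 26.9 pos [0.6168 0.0618 0.1768] shift mm [72.7  3.8 76.4] turn [-0.22  0.1  -0.28] F [ 0.8  0.  -1.7] grip 0.287 35.0 q [-0.34  0.32 -0.02  1.54  0.35  1.4  -0.36]Traceback (most recent call last):
  File "lamp.py", line 11, in <module>
    a=W[m]; Q.append(a); print(n,len(a),a.min(0).round(4),a.max(0).round(4))
                                        ~~~~~^^^
    return umr_minimum(a, axis, None, out, keepdims, initial, where)
ValueError: zero-size array to reduction operation minimum which has no identity
```

```bash
sed -i 's/a=W\[m\]; Q.append(a); print(n,len(a),a.min(0).round(4),a.max(0).round(4))/a=W[m]; Q.append(a); print(n,len(a),a.min(0).round(4) if len(a) else "",a.max(0).round(4) if len(a) else "")/' lamp.py; python3 lamp.py
```

```text
top 0  
 barrel tail 308 [ 0.6054 -0.0231  0.2128] [0.6359 0.0446 0.235 ]
scene 57 [0.6002 0.1349 0.2105] [0.6271 0.1474 0.2311]
 barrel tail 266 [ 0.6104 -0.0227  0.2055] [0.6373 0.0453 0.2305]
axis@grasp [0.6152 0.0755 0.215 ] expected [0.6157 0.0755 0.2143] u [-0.085  0.996 -0.016] heading 94.9 elev -0.9 lens [0.6092 0.1462 0.2139] rms 0.0015
lens->stud [-0.0092  0.1418 -0.0959] 0.1714 heading 93.7
shift mm tool for lens at 100mm, same heading u level: [72.4  3.  75.6]
```

```bash
python3 -m handwheel '[[0.018,0.018,0.001,0.019,0,0.8,0],[0.018,0.018,0.001,0.019,0,0,0],[0.018,0.018,0.001,0.019,0,0,0],[0.018,0.011,0,0.012,0,0,0],[0.018,0.006,0,0.006,0,0,0],[0.018,0,0,0,0,0,0],[0.018,0,0,0,0,0,0]]'
python3 lamp.py; ls -t pics | head -2
```

```text
time: 27.88
position: [0.6166, 0.1067, 0.0833]
tool_rot: [1.945, 2.118, -0.33]
ft_force: [-0.1, -0.0, -1.4]
grip_width: 0.288
grip_force: 35.0
top 0  
 barrel tail 265 [0.6051 0.0202 0.1116] [0.6362 0.0897 0.1402]
scene 33 [0.5975 0.1802 0.1176] [0.626  0.1911 0.1411]
 barrel tail 243 [0.6119 0.0211 0.1117] [0.6379 0.0894 0.1361]
axis@grasp [0.6151 0.1198 0.1215] expected [0.6155 0.1198 0.121 ] u [-0.089  0.996 -0.   ] heading 95.1 elev -0.0 lens [0.6088 0.1905 0.1214] rms 0.0018
lens->stud [-0.0088  0.0975 -0.0034] 0.098 heading 95.2
shift mm tool for lens at 100mm, same heading u level: [-0.8 -0.1  3.9]
lamp_scene_27.9.png
lamp_top_27.9.png
```

```bash
python3 -m handwheel '[[0.018,-0.001,0,0.004,0,0,0],[0.018,0,0,0,0,0,0],[0.018,0,0,0,0,0,0],[0.018,0,0,0,0,0,0]]'
python3 lamp.py
python3 - <<'E'
import cv2,glob,os
f=max(glob.glob('pics/lamp_scene_*'),key=os.path.getmtime);im=cv2.imread(f)
cv2.imwrite('pics/fin.png',cv2.resize(im[110:310,190:420],None,fx=3,fy=3))
E
```

```text
time: 28.48
position: [0.6161, 0.1048, 0.0789]
tool_rot: [1.945, 2.12, -0.331]
ft_force: [0.1, -0.2, -1.6]
grip_width: 0.293
grip_force: 35.0
top 0  
 barrel tail 262 [0.6052 0.0195 0.115 ] [0.6343 0.0878 0.1357]
scene 33 [0.6021 0.1778 0.1119] [0.6262 0.1896 0.1351]
 barrel tail 241 [0.6104 0.019  0.1061] [0.6384 0.0878 0.1326]
axis@grasp [0.6149 0.118  0.117 ] expected [0.6151 0.118  0.1167] u [-0.085  0.996 -0.002] heading 94.9 elev -0.1 lens [0.6089 0.1888 0.1169] rms 0.0017
lens->stud [-0.0089  0.0992  0.0011] 0.0996 heading 95.1
shift mm tool for lens at 100mm, same heading u level: [-0.8 -0.4 -0.9]
```

View pics/fin.png

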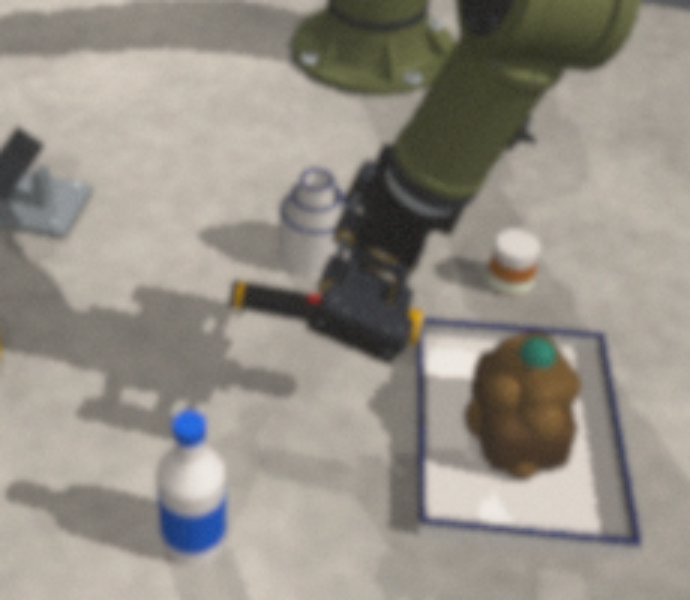

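The lamp is level with its lens about 10 cm from the stud (540,352), and the cup stack stands upright at (312,220). The scene is otherwise undisturbed, so I'm handing in.

```bash
python3 -c "
from bench import ctrl
print(ctrl.close_job())"
```

```text
the job is handed in; nothing more can be done
None
```

The job is handed in at about 28.5 s: the three cups are nested, seated and upright, and the arm holds the lamp level at stud height, its lens measured about 10 cm from the stud and pointing at it; the first grasp of the middle cup closed above its rim without moving it and was redone.

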